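# Lift the lidded centrifuge bucket off its pivots onto the balance

### The job

Take the lidded bucket by the grip bar on its lid, lift it straight up off the rotor's pivot notches without letting it swing, tip or catch, and set it down gently, upright and released, in the middle of the balance pan so it can be weighed. Leave the open bucket with the tubes hanging undisturbed in the rotor.

Things in the scene. Friction and masses are not known exactly. Their poses are not given: they have to be found in the camera images.
- bucket_centre (a point): Lidded bucket to move, 0.3-0.6 kg: aluminium, 56 mm across, flat base, white 60 mm lid bearing an upright grip bar 12 mm thick (along x), 44 long (y), 32 high. Bucket 125 mm high over all. Two 10 mm pivot pins stick out along y, 62 mm above the base, to 51 mm from the axis; it hangs freely by them. This point: on the axis, 62.5 mm above the base; lid top 30.5 mm, bar top 62.5 mm above it; z up
- open_bucket_centre (a point): Other hanging bucket, to be left alone: same body and pins, 56 mm across, but open at the top with three white-capped tubes showing, 97 mm high over all. It hangs in the opposite end of the rotor from the lidded one. This point is on its axis, 42.5 mm above its base; z up
- rotor: Fixed rotor: two side plates 250 mm long (along x), 70 mm apart inside (along y), tops 119 mm above the table. 85 mm either side of the middle both have a notch open at the top, 16 wide, 24 deep; pins rest in them 100 mm above the table. A bucket rises 24 mm to free its pins, 81 mm for its base to pass the plates. Nut in the middle 132 mm high. Origin: middle, at table height; z up
- pan (a point): Centre of the top face of the round steel pan, 136 mm in diameter, of the fixed laboratory balance; the top face is 70 mm above the table, higher than the rest of the balance (white housing, 250 by 190 mm, 56 mm high). z up

How it is judged:
On the way:
1. the lidded bucket is lifted upright with its pins clear of the notches (z of bucket_centre in the frame of rotor above 0.15 m and angle between bucket_centre's own z axis and vertical below 0.26 rad and contact force between bucket and rotor below 0.1 N), for 0.1 s.
At the end, for the whole second after the job is handed in: The lidded bucket stands at rest, upright (within 6 degrees), on the balance pan with its axis within 25 mm of the pan's centre, and the open bucket still hangs in its notches (within 15 degrees of upright) (horizontal distance between bucket_centre and pan below 0.025 m and z of bucket_centre in the frame of pan between 0.055 and 0.07 m and angle between bucket_centre's own z axis and vertical below 0.1 rad and linear speed of bucket below 0.02 m/s and z of open_bucket_centre in the frame of rotor between 0.07 and 0.092 m and angle between open_bucket_centre's own z axis and vertical below 0.26 rad); the robot touches nothing.
It fails at once if the lidded bucket swings or tips by more than 20 degrees (angle between bucket_centre's own z axis and vertical above 0.35 rad).
It fails at once if the lidded bucket catches on the rotor (more than 40 N between them) (contact force between bucket and rotor above 40 N).
It fails at once if the lidded bucket is set down hard on the balance (more than 50 N) (contact force between bucket and balance above 50 N).
It fails at once if the open bucket is disturbed (moved by more than 20 mm or tipped by more than 20 degrees) (distance of open_bucket_centre from where it was at the start of the episode above 0.02 m or angle between open_bucket_centre's own z axis and vertical above 0.35 rad).
It also fails if it takes over 45 s, if anything falls off the work surface, if the arm or the gripper's body presses on something with over 40 N, if the wrist force passes 120 N, or if a joint passes its speed limit or range.

### The arm

A 6-joint arm with a two-finger parallel gripper is mounted at the origin on the work surface. World frame = base frame: x ahead of the robot, y to its left, z up, the work surface at z = 0. Lengths are in m, angles in rad, forces in N, time in s.
With the tool pointing down it reaches from about 0.375 to 0.75 m from the base axis. Payload 9 kg.
Tool frame: the origin (TCP) lies midway between the tips of the shut fingers; the grasp point (between the pads) lies 19 mm behind it; z points along the fingers, y is the direction in which the jaws open and shut (so a half turn about z gives the same grasp; the last joint's range is limited). The gripper opens to 85 mm and grips with 20 to 120 N. Pads are 22 mm wide; open, the fingers measure 114 mm over their backs; the gripper's body (76 mm by 85 mm) begins 54 mm behind the grasp point. The pads swing forward as they close: fully open they stand 13 mm farther back than shut.
Start: joints at [0.959, 0.104, 0.097, 1.564, 0, 1.353], TCP at [0.23, 0.554, 0.231] pointing down, gripper open.
Joint ranges: [-2.99, 2.99], [-0.84, 1.86], [-1.1, 1.16], [-1.84, 2.11], [-1.51, 1.56], [-3.14, 3.14]. Speed limits (rad/s): [2.22, 2.22, 2.57, 3.14, 3.14, 3.14].

### API

Orientations are given as a unit quaternion [w, x, y, z].
In Python, from rig import telemetry, eyes, workorder gives the robot as it stands.
- The arm moves only by the shell command python3 -m pendant 'ROWS' [FORCE]. ROWS is text: rows parted by semicolons, each of 7 numbers parted by spaces: the turn, a rotation vector about the tool's x, y, z in rad, then the shift along the tool's x, y, z in m, then the closure, from -1 (fully open) to 1 (shut). A call has 1 to 10 rows; each row shifts and turns the commanded pose from where the row before left it, along the tool's axes as they then stand; what a row does not reach is not made up. A row lasts 1/12 s, in which the tool goes at most 41.7 mm and 7.16 degrees, less where a joint would pass 70% of its speed; a pose out of reach is approached as far as the arm can. A call with a gripper value outside its range is refused whole. The fingers move at their own pace and stop on an object; FORCE is the grip in N (left out, the last holds). Time passes only in rows, so rows that do not move let the fingers close. It gives the time, the measured TCP pose, the force and the opening at its end, in the units of the state.
- telemetry.sense(): the state, without advancing time (a new reading comes with each control period).
- eyes.grab_frame(name): name is "side" or "top"; returns a dict with "frame" (420x560x3 uint8, red, green, blue), "fov_y" (degrees; the focal length in pixels is half the picture's height over the tangent of half this angle, whatever the lens; pixels are square), "cx", "cy" (the principal point, pixels), "k1" (the pictures are not rectified: a ray, as slopes to the right and down, at radius r is drawn at 1 + k1 r^2 times it, then the intrinsics apply), "R" (3x3) and "t" (3): a world point X has camera coordinates R X + t. Camera axes: x right, y down, z forward; pixel columns grow to the right and rows downward; lengths in m; the calibration is good to about 2 mm. A picture is of the moment at which its call begins. There is no depth.
- workorder.close_job(): hands the job in, once; it reports no verdict.
The state is a dict: "t": time; "joint_positions": joint angles; "qd": joint speeds; "effort": joint torques, N m; "position": TCP position; "ee_rot": TCP orientation; "force": force on the tool from outside, world axes, zero at the start; "moment": the same for the moment, N m; "width": finger opening in m.
Only numpy, scipy, OpenCV 4.12 (cv2) and the standard library are available. Lean on these libraries where they do the work, as an engineer would, in place of code of your own. Each camera call takes 0.05 s, during which the arm holds its last target.

## Working session

There is one attempt and no reset: what is moved stays moved. The work goes in short steps, Python scripts to look and compute and a shell command to move; the robot and the scene stay as the last step left them, time stands still between calls to the robot, and variables do not carry over. Pictures are saved under pics/ and viewed, and the job is handed in when it is done.

```bash
mkdir -p pics; ls
python3 - <<'E'
from rig import telemetry, eyes
import cv2
s=telemetry.sense();print(s)
for n in("side","top"):
    f=eyes.grab_frame(n);cv2.imwrite(f"pics/{n}0.png",f["frame"][:,:,::-1]);f.pop("frame");print(f)
E
```

```text
pics
{'t': 0.0, 'joint_positions': array([9.59305347e-01, 1.04699981e-01, 9.64477603e-02, 1.56390817e+00,
       4.54148061e-06, 1.35310361e+00]), 'qd': array([ 0.00014516, -0.00179363, -0.00089613,  0.0001263 , -0.00077304,
       -0.00103294]), 'effort': array([ 8.31343077e-04, -5.56932092e+01,  5.03645325e+01,  1.70149753e-02,
       -2.32205593e-04, -3.54179133e-05]), 'position': array([0.23000262, 0.55379211, 0.2305101 ]), 'ee_rot': array([-2.76811224e-04,  1.95629280e-01,  9.80677684e-01, -6.23334272e-04]), 'force': array([ 0.12661865,  0.71263726, -0.39798365]), 'moment': array([ 0.02324912, -0.01884178,  0.04265434]), 'width': 0.0857071190809708}
{'fov_y': 49.54249102858365, 'cx': 283.5788993404189, 'cy': 217.58901160979693, 'k1': -0.047015484270192184, 'R': array([[-0.97066177, -0.23918045,  0.02466643],
       [-0.12788338,  0.42665253, -0.89532869],
       [ 0.20362113, -0.87221576, -0.4447225 ]]), 't': array([0.52853696, 0.17374675, 0.71467226])}
{'fov_y': 47.78458762193381, 'cx': 285.2581365729262, 'cy': 217.91237977467912, 'k1': -0.015146829993427643, 'R': array([[ 2.79914289e-03, -9.99803013e-01, -1.96494370e-02],
       [-9.84890289e-01,  6.46133450e-04, -1.73178235e-01],
       [ 1.73156818e-01,  1.98372903e-02, -9.84694470e-01]]), 't': array([0.00543112, 0.56602334, 0.88407694])}
```

View pics/side0.png

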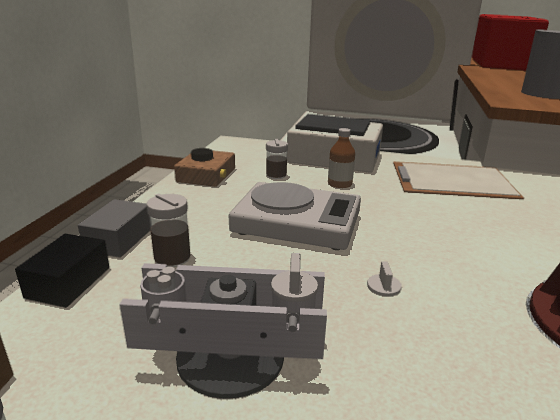

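View pics/top0.png

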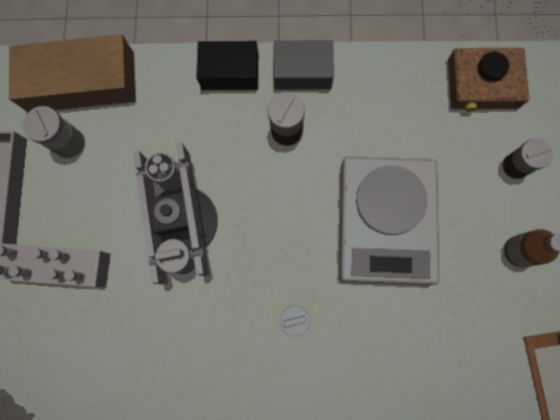

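The side view shows the lidded bucket with its bar near (295,275), the open bucket at (162,285) and the pan at (283,198). In the top view the lidded bucket is near (172,255), the open one at (160,167) and the pan at (392,199). I'll enlarge these areas for exact pixel positions.

```bash
cat > h.py <<'E'
import numpy as np, cv2
from rig import eyes, telemetry
def K(f):
    F=f["frame"].shape[0]/2/np.tan(np.radians(f["fov_y"])/2)
    return F
def ray(f,uv):
    F=K(f); Km=np.array([[F,0,f["cx"]],[0,F,f["cy"]],[0,0,1.]])
    p=cv2.undistortPoints(np.array([[uv]],float),Km,np.array([f["k1"],0,0,0.]))[0,0]
    R=f["R"]; d=R.T@np.array([p[0],p[1],1]); return -R.T@f["t"], d/np.linalg.norm(d)
def onz(f,uv,z):
    o,d=ray(f,uv); return o+d*(z-o[2])/d[2]
def tri(fa,ua,fb,ub):
    A=[];b=[]
    o1,d1=ray(fa,ua);o2,d2=ray(fb,ub)
    s=np.linalg.lstsq(np.stack([d1,-d2],1),o2-o1,rcond=None)[0]
    p,q=o1+s[0]*d1,o2+s[1]*d2
    return (p+q)/2,np.linalg.norm(p-q)
def proj(f,X):
    F=K(f); r=f["R"]@np.asarray(X,float)+f["t"]; p=r[:2]/r[2]; p=p*(1+f["k1"]*(p@p)); return p*F+[f["cx"],f["cy"]]
def crop(f,x0,y0,x1,y1,k,name):
    im=cv2.resize(f["frame"][y0:y1,x0:x1,::-1],None,fx=k,fy=k,interpolation=cv2.INTER_CUBIC)
    im=cv2.convertScaleAbs(im,alpha=1.3)
    cv2.imwrite("pics/"+name,im)
E
python3 - <<'E'
from h import *
t=eyes.grab_frame("top");s=eyes.grab_frame("side")
crop(t,120,140,240,290,4,"c1.png");crop(s,110,240,340,370,3,"c2.png");crop(t,330,150,450,290,4,"c3.png")
E
```

```text
(no output)
```

View pics/c1.png

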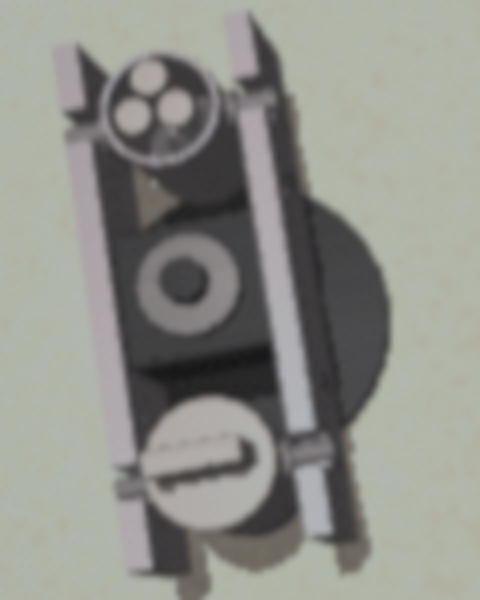

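View pics/c2.png

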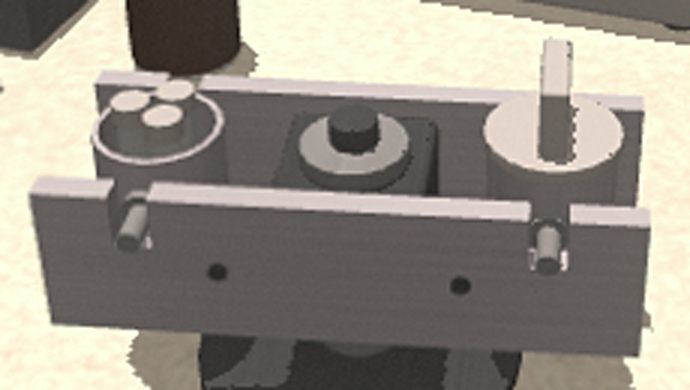

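View pics/c3.png

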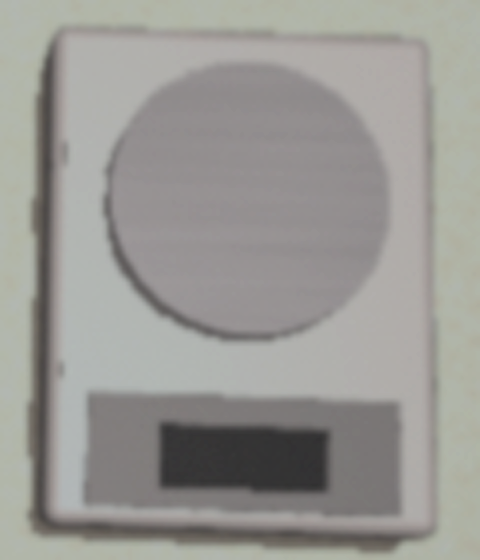

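The lid centre in the top view crop is at (208,463), with its pins at (130,487) and (308,450). In the side crop the lid ellipse is at (553,133) and the bar top at (557,42). The pan centre is at (248,200) in its own crop. Next I'll measure these.

Run:
```python
from h import *
np.set_printoptions(precision=4,suppress=True)
t=eyes.grab_frame("top");s=eyes.grab_frame("side")
c=lambda x,y,x0,y0,k:((x+.5)/k-.5+x0,(y+.5)/k-.5+y0)
T=lambda x,y:c(x,y,120,140,4)
S=lambda x,y:c(x,y,110,240,3)
print("lid top z.131",onz(t,T(208,463),.131),"side",onz(s,S(553,133),.131),"tri",tri(t,T(208,463),s,S(553,133)))
print("lid L,R",onz(t,T(141,463),.131),onz(t,T(276,463),.131))
print("bar top side",onz(s,S(557,42),.163))
a,b=onz(t,T(55,48),.119),onz(t,T(130,572),.119);c2,d=onz(t,T(248,12),.119),onz(t,T(328,533),.119)
print("plates",a,b,c2,d)
for p,q in((a,b),(c2,d)):print(np.linalg.norm(p-q),np.degrees(np.arctan2(*(p-q)[1::-1])))
e,f_=onz(s,S(32,182),.119),onz(s,S(650,210),.119);print("side plate",e,f_,np.linalg.norm(e-f_),np.degrees(np.arctan2(*(e-f_)[1::-1])))
print("mid plates",(a+b+c2+d)/4)
print("open rim",onz(t,T(160,108),.135),"side",onz(s,S(158,127),.135))
print("nut",onz(t,T(186,280),.132),onz(s,S(354,110),.132))
print("pins",onz(t,T(130,487),.1),onz(t,T(308,450),.1))
P=lambda x,y:c(x,y,330,150,4)
print("pan",onz(t,P(248,200),.07),onz(t,P(108,200),.07),onz(t,P(390,200),.07))
# pan via side mask
print("pan side",onz(s,(283,198),.07))
crop(s,220,170,370,250,5,"c4.png")
```

```text
lid top z.131 [0.4841 0.2065 0.131 ] side [0.4829 0.2086 0.131 ] tri (array([0.4838, 0.2068, 0.1298]), np.float64(0.0009390494501132874))
lid L,R [0.4841 0.2366 0.131 ] [0.4841 0.1761 0.131 ]
bar top side [0.4869 0.1881 0.163 ]
plates [0.6806 0.2909 0.119 ] [0.4363 0.2427 0.119 ] [0.6979 0.2002 0.119 ] [0.4539 0.1542 0.119 ]
0.24902085958180248 11.170346838044024
0.24824177892932203 10.688096534133255
side plate [0.6832 0.2846 0.119 ] [0.4369 0.2335 0.119 ] 0.2515432582649869 11.725427267238878
mid plates [0.5672 0.222  0.119 ]
open rim [0.6466 0.2349 0.135 ] side [0.6401 0.2553 0.135 ]
nut [0.5669 0.2199 0.132 ] [0.5683 0.2167 0.132 ]
pins [0.4759 0.2503 0.1   ] [0.4931 0.1684 0.1   ]
pan [ 0.5981 -0.1997  0.07  ] [ 0.5982 -0.1323  0.07  ] [ 0.598 -0.268  0.07 ]
pan side [ 0.5919 -0.1799  0.07  ]
```

View pics/c4.png

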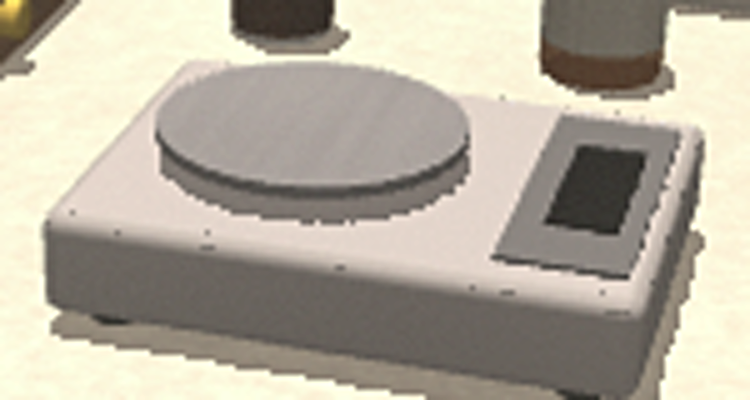

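The measurements agree with each other. The lid axis is at about (0.484, 0.207), the rotor yaw is about 11°, and the lid sits 85 mm from the rotor middle. The lid height triangulates to 0.130 against an expected 0.131, and the pan's measured width is 136 mm. First move: turn the tool so its jaws lie along the rotor's x, while rising.

```bash
python3 -m pendant '0 0 0.0984 0 0 -0.006 -1;0 0 0.0984 0 0 -0.006 -1;0 0 0.0984 0 0 -0.006 -1;0 0 0.0984 0 0 -0.006 -1;0 0 0.0984 0 0 -0.006 -1;0 0 0.0984 0 0 -0.006 -1;0 0 0.0984 0 0 -0.006 -1;0 0 0.0984 0 0 -0.006 -1;0 0 0.0984 0 0 -0.006 -1;0 0 0.0984 0 0 -0.006 -1' 50
python3 -m pendant '0 0 0 -0.0325 0.0152 0 -1;0 0 0 -0.0325 0.0152 0 -1;0 0 0 -0.0325 0.0152 0 -1;0 0 0 -0.0325 0.0152 0 -1;0 0 0 -0.0325 0.0152 0 -1;0 0 0 -0.0325 0.0152 0 -1;0 0 0 -0.0325 0.0152 0 -1;0 0 0 -0.0325 0.0152 0 -1'
cat > st.py <<'E'
from h import *
from scipy.spatial.transform import Rotation as Ro
import sys
s=telemetry.sense();R=Ro.from_quat(np.roll(s["ee_rot"],-1)).as_matrix()
np.set_printoptions(precision=4,suppress=True)
print(s["t"],s["position"],s["force"],s["width"],"yaw y",np.degrees(np.arctan2(R[1,1],R[0,1])),"tool z",R[:,2],"q",s["joint_positions"])
if len(sys.argv)>3:
    g=np.array(list(map(float,sys.argv[1:4])));print("shift in tool axes",R.T@(g-s["position"]))
E
python3 st.py .4838 .2068 .29
```

```text
t: 1.13
position: [0.2302, 0.5541, 0.2915]
ee_rot: [0.0, 0.638, 0.77, -0.0]
force: [0.1, -0.3, 0.9]
width: 0.0852
t: 1.8
position: [0.4001, 0.3207, 0.2914]
ee_rot: [0.0, 0.636, 0.772, 0.0]
force: [0.4, 0.5, -0.1]
width: 0.0852
1.8 [0.4001 0.3207 0.2914] [ 0.3727  0.4696 -0.0504] 0.08517039318900423 yaw y 11.066164513501617 tool z [ 0.0004  0.0002 -1.    ] q [ 0.4202 -0.139  -0.0334  1.6759  0.      1.7978]
shift in tool axes [-0.1279  0.0603  0.0014]
```

```bash
python3 -m pendant '0 0 0 -0.032 0.015 0 -1;0 0 0 -0.032 0.015 0 -1;0 0 0 -0.032 0.015 0.01 -1;0 0 0 -0.032 0.015 0.02 -1;0 0 0 0 0 0.025 -1;0 0 0 0 0 0.025 -1;0 0 0 0 0 0 -1;0 0 0 0 0 0 -1'
python3 st.py .4838 .2068 .136
python3 - <<'E'
from h import *
t=eyes.grab_frame("top");s=eyes.grab_frame("side")
crop(t,100,140,260,300,3,"d1.png");crop(s,200,150,400,330,3,"d2.png")
E
```

```text
t: 2.47
position: [0.482, 0.208, 0.2107]
ee_rot: [-0.001, 0.636, 0.772, -0.001]
force: [-0.4, 0.5, 0.9]
width: 0.0851
2.4667 [0.482  0.208  0.2107] [-0.3633  0.4538  0.8546] 0.08510531274974364 yaw y 11.049596148296686 tool z [-0.0023 -0.0003 -1.    ] q [ 0.1578 -0.1255 -0.1683  1.5303  0.0001  1.5357]
shift in tool axes [-0.0015  0.0017  0.0747]
```

View pics/d2.png

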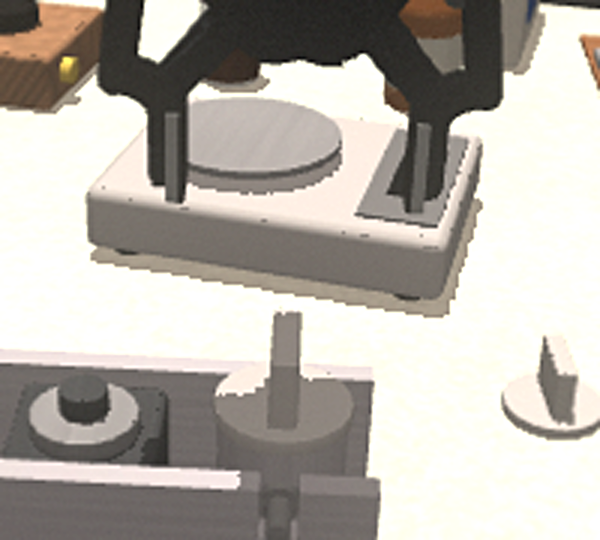

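View pics/d1.png

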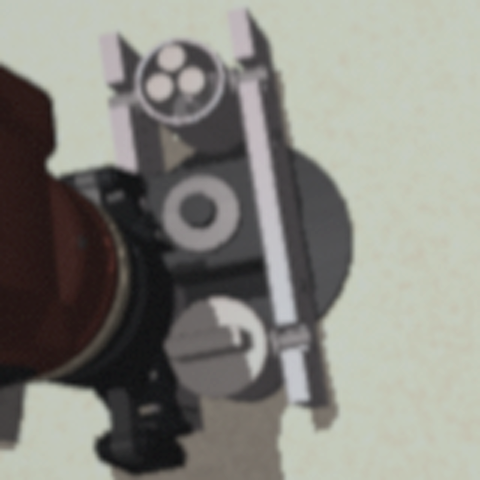

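The fingers straddle the bar: finger pads at crop x of about 175 and 420 against the bar at 287, with a 1.7 mm correction still due. I'm going down now.

```bash
python3 -m pendant '0 0 0 -0.0015 0.0017 0.012 -1;0 0 0 0 0 0.015 -1;0 0 0 0 0 0.015 -1;0 0 0 0 0 0.012 -1;0 0 0 0 0 0.01 -1;0 0 0 0 0 0.006 -1;0 0 0 0 0 0.003 -1;0 0 0 0 0 0 -1;0 0 0 0 0 0 -1'
python3 st.py .4838 .2068 .136
python3 - <<'E'
from h import *
s=eyes.grab_frame("side")
crop(s,200,200,400,350,4,"e2.png")
E
```

```text
t: 3.32
position: [0.4851, 0.2071, 0.1388]
ee_rot: [0.0, 0.636, 0.772, 0.0]
force: [-0.2, -0.1, -0.1]
width: 0.0859
3.3167 [0.4851 0.2071 0.1388] [-0.2386 -0.0508 -0.0558] 0.08589575650133767 yaw y 11.061179926928796 tool z [ 0.0007  0.0002 -1.    ] q [ 0.1551 -0.1163 -0.29    1.3964  0.0001  1.5329]
shift in tool axes [-0.     -0.0013  0.0028]
```

View pics/e2.png

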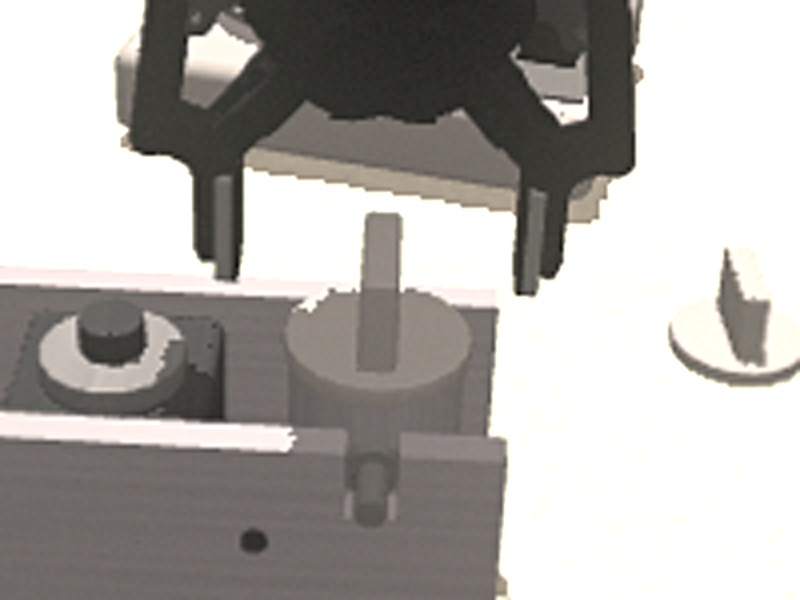

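The pads at crop x of 233 and 528 have their middle at 381, right on the bar at 381. I'll lower slightly and close.

```bash
python3 -m pendant '0 0 0 0 -0.0004 0.002 -1;0 0 0 0 0 0 0;0 0 0 0 0 0 0.3;0 0 0 0 0 0 0.5;0 0 0 0 0 0 0.6;0 0 0 0 0 0 0.7;0 0 0 0 0 0 0.8;0 0 0 0 0 0 0.9;0 0 0 0 0 0 1;0 0 0 0 0 0 1' 50
python3 -m pendant '0 0 0 0 0 0 1;0 0 0 0 0 0 1;0 0 0 0 0 0 1;0 0 0 0 0 0 1' 50
python3 st.py
python3 - <<'E'
from h import *
s=eyes.grab_frame("side")
crop(s,200,200,400,350,4,"f2.png")
E
```

```text
t: 4.2
position: [0.4843, 0.2069, 0.1364]
ee_rot: [-0.0, 0.636, 0.772, -0.0]
force: [-2.3, -0.4, 3.4]
width: 0.0111
t: 4.53
position: [0.4844, 0.2069, 0.1364]
ee_rot: [-0.0, 0.636, 0.772, -0.0]
force: [-3.2, -0.8, 4.5]
width: 0.0111
4.5333 [0.4844 0.2069 0.1364] [-3.1613 -0.7621  4.483 ] 0.011050618461239232 yaw y 11.057884596892453 tool z [-0.0001  0.     -1.    ] q [ 0.1551 -0.1169 -0.2949  1.3929  0.      1.5329]
```

View pics/f2.png

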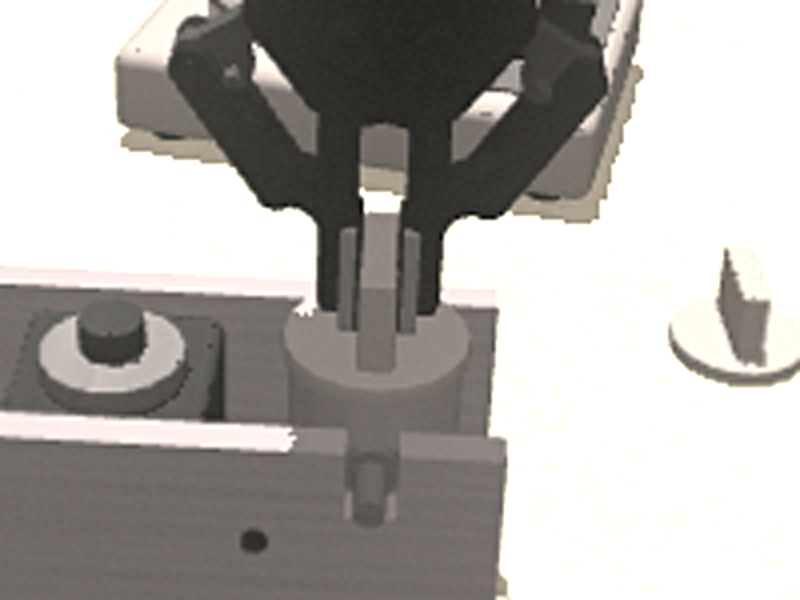

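The bar is held at a width of 11 mm, the bucket is still upright and the forces are small. I'll lift it slowly straight up.

```bash
python3 -m pendant '0 0 0 0 -0.0005 -0.002 1;0 0 0 0 -0.0005 -0.003 1;0 0 0 0 0 -0.003 1;0 0 0 0 0 -0.003 1;0 0 0 0 0 0 1' 50
python3 st.py
python3 - <<'E'
from h import *
s=eyes.grab_frame("side")
crop(s,200,200,400,350,4,"g2.png")
E
```

```text
t: 5.0
position: [0.4838, 0.2068, 0.1479]
ee_rot: [0.0, 0.636, 0.772, 0.0]
force: [-0.7, -0.8, -4.5]
width: 0.0111
5.0 [0.4838 0.2068 0.1479] [-0.6758 -0.8367 -4.4549] 0.01109463090821308 yaw y 11.052667090863913 tool z [ 0.0008  0.0002 -1.    ] q [ 0.1549 -0.1228 -0.2795  1.4133  0.0001  1.5328]
```

View pics/g2.png

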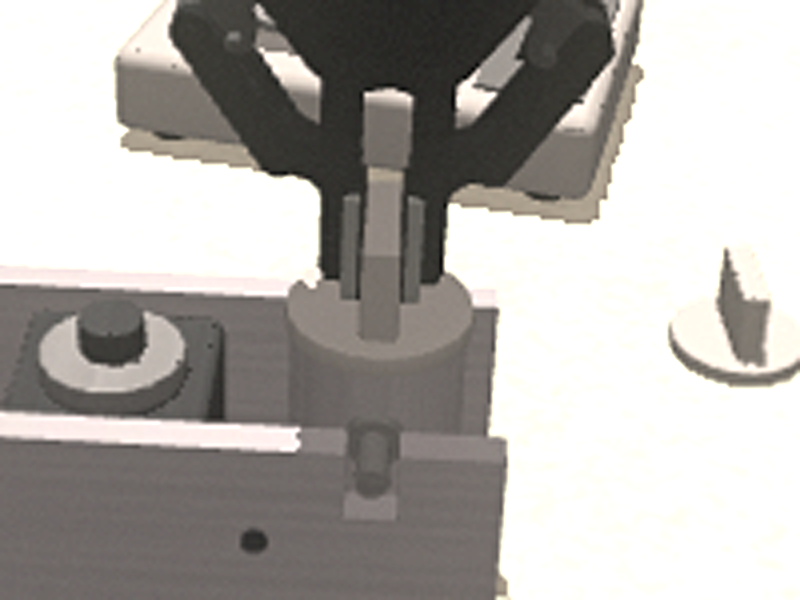

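The bucket hangs upright at about 4.5 N, with its pins rising in the middle of the notch (crop x 373 between 345 and 398). I'll keep lifting.

```bash
python3 -m pendant '0 0 0 0 0 -0.005 1;0 0 0 0 0 -0.007 1;0 0 0 0 0 -0.008 1;0 0 0 0 0 -0.010 1;0 0 0 0 0 -0.014 1;0 0 0 0 0 -0.016 1;0 0 0 0 0 -0.016 1;0 0 0 0 0 -0.014 1;0 0 0 0 0 -0.010 1;0 0 0 0 0 -0.006 1' 50
python3 -m pendant '0 0 0 0 0 -0.004 1;0 0 0 0 0 0 1;0 0 0 0 0 0 1'
python3 st.py .598 -.1997 .258
python3 - <<'E'
from h import *
s=eyes.grab_frame("side")
crop(s,200,150,400,300,4,"i2.png")
E
```

```text
t: 5.88
position: [0.484, 0.2068, 0.2555]
ee_rot: [0.001, 0.636, 0.772, 0.001]
force: [-0.3, -0.7, -3.9]
width: 0.0111
t: 6.13
position: [0.4833, 0.2067, 0.2569]
ee_rot: [-0.0, 0.636, 0.772, -0.0]
force: [0.6, -0.0, -4.0]
width: 0.011
6.1333 [0.4833 0.2067 0.2569] [ 0.6211 -0.0289 -4.0359] 0.011049009833778954 yaw y 11.056316065023 tool z [-0.0006 -0.     -1.    ] q [ 0.155  -0.1145 -0.0742  1.6117  0.0001  1.5328]
shift in tool axes [-0.4208  0.0346 -0.0012]
```

View pics/i2.png

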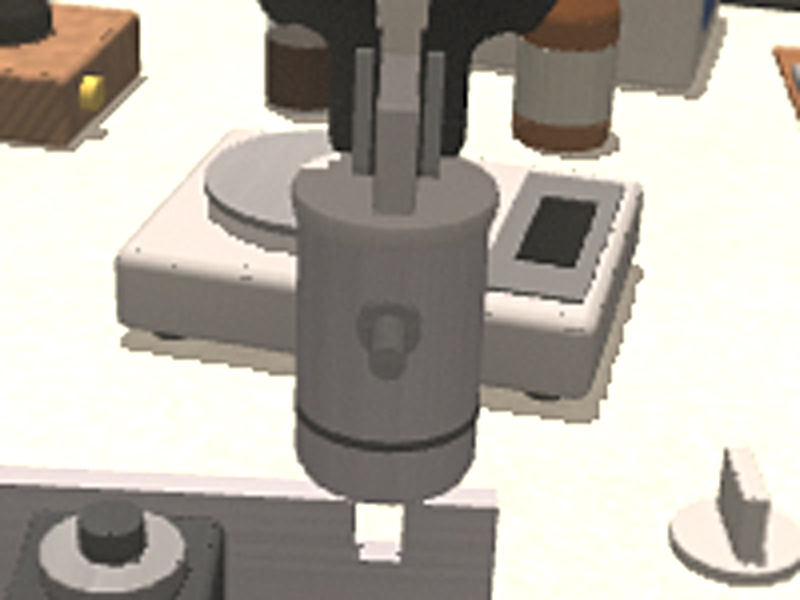

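The bucket is upright and clear of the plates. Now I'll carry it across with gentle ramps.

```bash
python3 -m pendant '0 0 0 -0.008 0.0007 0 1;0 0 0 -0.014 0.0011 0 1;0 0 0 -0.02 0.0016 0 1;0 0 0 -0.024 0.002 0 1;0 0 0 -0.024 0.002 0 1;0 0 0 -0.024 0.002 0 1;0 0 0 -0.024 0.002 0 1;0 0 0 -0.024 0.002 0 1;0 0 0 -0.024 0.002 0 1;0 0 0 -0.024 0.002 0 1'
python3 -m pendant '0 0 0 -0.024 0.002 0 1;0 0 0 -0.024 0.002 0 1;0 0 0 -0.024 0.002 0 1;0 0 0 -0.024 0.002 0 1;0 0 0 -0.024 0.002 0 1;0 0 0 -0.024 0.002 0 1;0 0 0 -0.022 0.0018 0 1;0 0 0 -0.016 0.0013 0 1;0 0 0 -0.010 0.0008 0 1;0 0 0 -0.006 0.0005 0 1'
python3 -m pendant '0 0 0 -0.003 0.0003 0 1;0 0 0 0 0 0 1;0 0 0 0 0 0 1;0 0 0 0 0 0 1'
python3 st.py .598 -.1997 .258
python3 - <<'E'
from h import *
s=eyes.grab_frame("side");t=eyes.grab_frame("top")
crop(s,200,50,400,250,3,"j2.png");crop(t,300,120,460,290,3,"j1.png")
E
```

```text
t: 7.02
position: [0.5407, 0.0022, 0.2567]
ee_rot: [-0.0, 0.636, 0.772, -0.0]
force: [-0.5, 0.0, -3.5]
width: 0.0111
t: 7.85
position: [0.5946, -0.1887, 0.2564]
ee_rot: [-0.001, 0.636, 0.772, -0.0]
force: [-1.0, 0.5, -4.0]
width: 0.0113
t: 8.18
position: [0.5957, -0.1892, 0.2575]
ee_rot: [-0.0, 0.635, 0.772, 0.0]
force: [-0.4, 0.7, -4.5]
width: 0.0113
8.1833 [ 0.5957 -0.1892  0.2575] [-0.4053  0.7263 -4.4807] 0.011251034536570979 yaw y 11.112631888589128 tool z [ 0.0002  0.0002 -1.    ] q [-0.5165  0.1904  0.2389  1.6193  0.0003  0.8603]
shift in tool axes [-0.0107  0.0002 -0.0005]
```

View pics/j2.png

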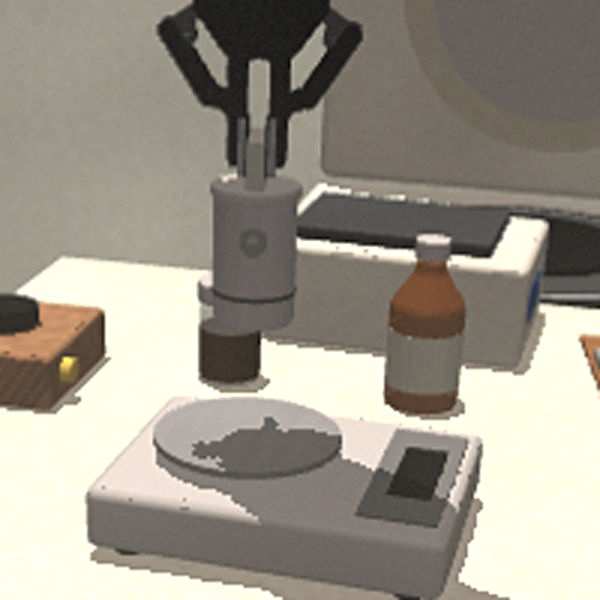

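View pics/j1.png

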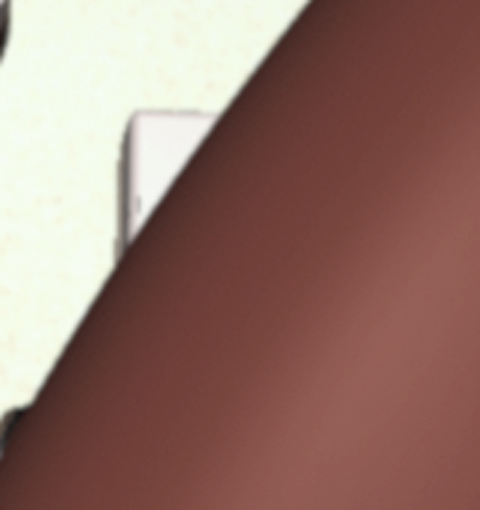

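The bucket is upright over the pan; the top camera's view is blocked by the arm. The pan's ellipse centre in the side view is at (282,194.6), which matches the top measurement. TCP at touchdown should be about z = 0.168.

```bash
python3 -m pendant '0 0 0 -0.004 0 0.005 1;0 0 0 -0.004 0 0.010 1;0 0 0 -0.0027 0 0.012 1;0 0 0 0 0 0.012 1;0 0 0 0 0 0.012 1;0 0 0 0 0 0.010 1;0 0 0 0 0 0.008 1;0 0 0 0 0 0.005 1;0 0 0 0 0 0.003 1;0 0 0 0 0 0 1'
python3 -m pendant '0 0 0 0 0 0 1;0 0 0 0 0 0 1'
python3 st.py .598 -.1997 .1684
python3 - <<'E'
from h import *
s=eyes.grab_frame("side")
print(onz(s,(282,194.6),.07))
crop(s,200,100,400,250,4,"k2.png")
E
```

```text
t: 9.12
position: [0.5976, -0.2004, 0.1797]
ee_rot: [-0.0, 0.636, 0.772, 0.0]
force: [0.4, 0.2, -3.9]
width: 0.0107
t: 9.28
position: [0.5982, -0.2008, 0.1811]
ee_rot: [0.001, 0.636, 0.772, 0.0]
force: [-0.1, -0.9, -4.4]
width: 0.0113
9.2833 [ 0.5982 -0.2008  0.1811] [-0.0838 -0.8717 -4.3743] 0.011298170394995765 yaw y 11.061276402372556 tool z [ 0.0011 -0.0005 -1.    ] q [-0.5307  0.1929  0.103   1.4797  0.0001  0.847 ]
shift in tool axes [0.0011 0.     0.0127]
[ 0.59825261 -0.19670288  0.07      ]
```

View pics/k2.png

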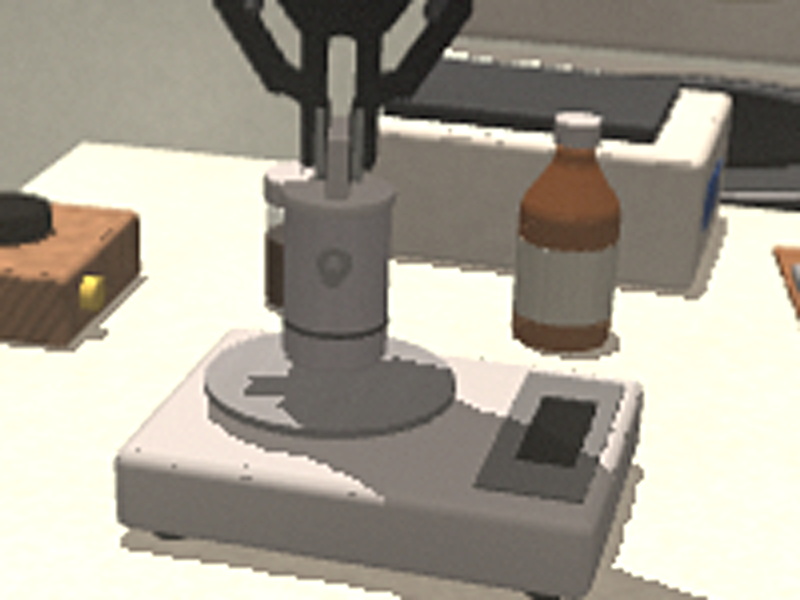

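The bucket is centred just over the pan, at crop (335,350). I'll descend slowly and watch the force.

```bash
python3 -m pendant '0 0 0 0.001 0 0.002 1;0 0 0 0 0 0.002 1;0 0 0 0 0 0.002 1;0 0 0 0 0 0.0015 1;0 0 0 0 0 0.001 1;0 0 0 0 0 0.001 1;0 0 0 0 0 0 1;0 0 0 0 0 0 1'; python3 -m pendant '0 0 0 0 0 0.001 1;0 0 0 0 0 0.001 1;0 0 0 0 0 0 1'
```

```text
t: 10.0
position: [0.5976, -0.1996, 0.1707]
ee_rot: [-0.0, 0.636, 0.772, 0.0]
force: [-0.3, 0.1, -4.7]
width: 0.011
t: 10.25
position: [0.5976, -0.1997, 0.1688]
ee_rot: [0.0, 0.636, 0.772, 0.0]
force: [-0.8, -0.7, -5.0]
width: 0.0113
```

```bash
python3 -m pendant '0 0 0 0 0 0.0007 1;0 0 0 0 0 0 1;0 0 0 0 0 0 1'; python3 -m pendant '0 0 0 0 0 0.0006 1;0 0 0 0 0 0 1;0 0 0 0 0 0 1'
```

```text
t: 10.5
position: [0.5977, -0.1997, 0.1687]
ee_rot: [0.0, 0.636, 0.772, 0.0]
force: [-1.9, -0.6, 2.6]
width: 0.011
t: 10.75
position: [0.5978, -0.1998, 0.1687]
ee_rot: [0.001, 0.636, 0.772, 0.0]
force: [-2.7, 1.4, 5.1]
width: 0.011
```

It has landed: the vertical force changed from −5 to +5 N at z = 0.1687. I'll unload slightly, then open.

```bash
python3 -m pendant '0 0 0 0 0 -0.0006 1;0 0 0 0 0 0 1;0 0 0 0 0 0 0.8;0 0 0 0 0 0 0.7;0 0 0 0 0 0 0.6;0 0 0 0 0 0 0.5;0 0 0 0 0 0 0.3;0 0 0 0 0 0 0;0 0 0 0 0 0 -0.5;0 0 0 0 0 0 -1' 20
python3 -m pendant '0 0 0 0 0 0 -1;0 0 0 0 0 0 -1;0 0 0 0 0 0 -1;0 0 0 0 0 0 -1'
python3 - <<'E'
from h import *
s=eyes.grab_frame("side")
crop(s,200,100,400,250,4,"l2.png")
E
```

```text
t: 11.58
position: [0.5976, -0.1996, 0.168]
ee_rot: [-0.0, 0.636, 0.772, 0.0]
force: [-0.3, -0.5, 0.2]
width: 0.0651
t: 11.92
position: [0.5976, -0.1996, 0.1681]
ee_rot: [0.0, 0.636, 0.772, 0.0]
force: [0.3, -0.6, -0.4]
width: 0.0851
```

View pics/l2.png

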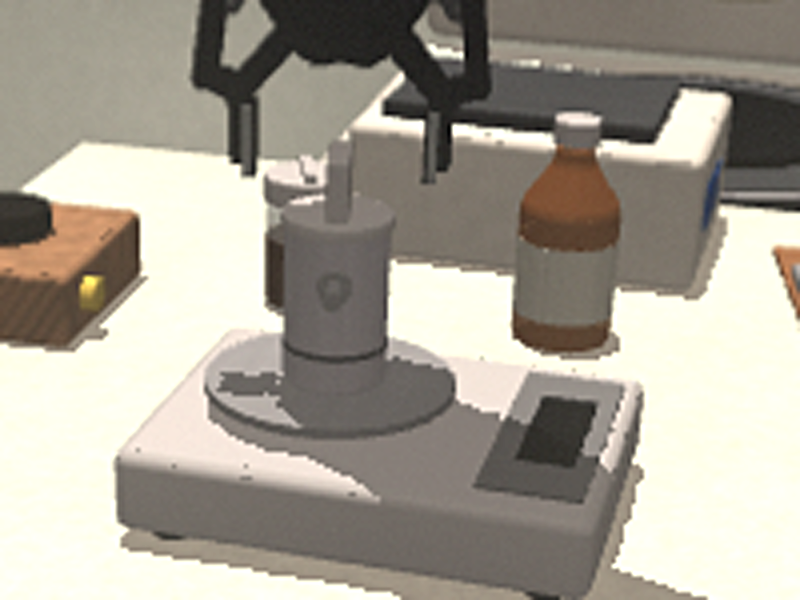

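The bucket is released and standing upright on the pan, and the fingers are clear of the bar. I'll back straight up, move off to the side for a clear top view, and check.

```bash
python3 -m pendant '0 0 0 0 0 -0.008 -1;0 0 0 0 0 -0.015 -1;0 0 0 0 0 -0.02 -1;0 0 0 0 0 -0.02 -1;0 0 0 0 0 -0.02 -1;0 0 0 0 0 -0.015 -1;0 0 0 0 0 -0.01 -1;0 0 0 0 0 0 -1'
python3 -m pendant '0 0 0 0.02 -0.01 0 -1;0 0 0 0.03 -0.01 0 -1;0 0 0 0.03 -0.015 0 -1;0 0 0 0.03 -0.015 0 -1;0 0 0 0.03 -0.015 0 -1;0 0 0 0.03 -0.015 0 -1;0 0 0 0.02 -0.01 0 -1;0 0 0 0.01 -0.005 0 -1;0 0 0 0 0 0 -1;0 0 0 0 0 0 -1'
python3 st.py
python3 - <<'E'
from h import *
s=eyes.grab_frame("side");t=eyes.grab_frame("top")
cv2.imwrite("pics/m2.png",s["frame"][:,:,::-1]);cv2.imwrite("pics/m1.png",t["frame"][:,:,::-1])
E
```

```text
t: 12.63
position: [0.5984, -0.2001, 0.2791]
ee_rot: [0.002, 0.636, 0.772, 0.0]
force: [0.2, -0.3, 0.5]
width: 0.0854
t: 13.47
position: [0.4663, -0.0217, 0.2757]
ee_rot: [0.0, 0.635, 0.772, 0.0]
force: [0.4, -0.3, -1.0]
width: 0.0854
13.4667 [ 0.4663 -0.0217  0.2757] [ 0.4139 -0.3268 -0.9937] 0.08537037486087129 yaw y 11.09373532717347 tool z [ 0.0003 -0.0002 -1.    ] q [-0.3278 -0.2866 -0.1905  1.6665 -0.0001  1.0493]
```

View pics/m2.png

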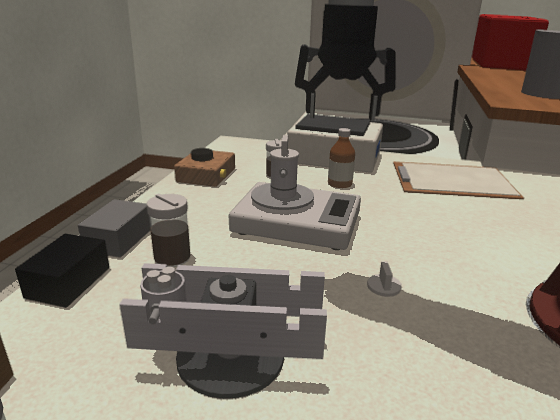

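View pics/m1.png

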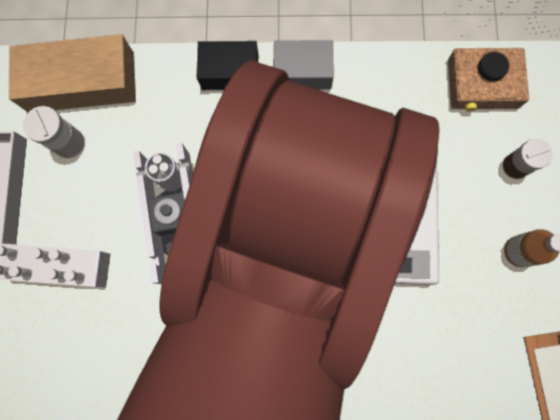

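The arm blocks the top view of the pan. The side view shows the bucket upright at (284,175) and the open bucket unmoved at (162,285). I'll check the lid centre from the side view.

Run:
```python
from h import *
s=eyes.grab_frame("side")
b=cv2.imread("pics/side0.png")[:,:,::-1].astype(int)
print("lid",onz(s,(284.4,153.8),.163),"pan",onz(s,(282,194.6),.07))
print("axis base/lid expected px",proj(s,[.598,-.1997,.07]),proj(s,[.598,-.1997,.163]),proj(s,[.598,-.1997,.195]))
print("open bucket diff",np.abs(s["frame"][260:325,135:190].astype(int)-b[260:325,135:190]).mean())
crop(s,240,120,330,220,6,"n.png")
```

```text
lid [ 0.59458211 -0.1934256   0.163     ] pan [ 0.59825261 -0.19670288  0.07      ]
axis base/lid expected px [282.45106299 194.08123697] [283.51405017 152.71227579] [283.90131387 137.6540063 ]
open bucket diff 6.060979020979021
```

View pics/n.png

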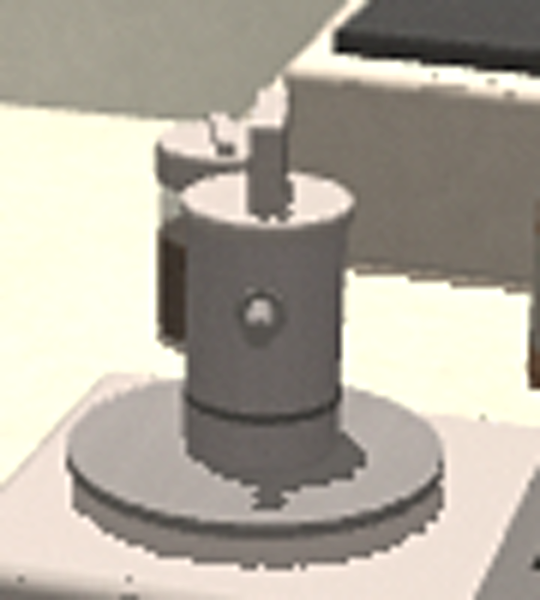

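The lid centre is at (284.1, 153.0), within a pixel of the expected (283.5, 152.7), and the bucket is upright on the middle of the pan. I'm handing in the job.

Run:
```python
from rig import workorder
print(workorder.close_job())
```

```text
the job is handed in; nothing more can be done
None
```

I gripped the lidded bucket by its bar, lifted it straight up out of the notches, carried it level and set it on the balance pan. I then released it, backed the arm away and handed the job in at about 13.5 s.

- **Lift:** the pins rose in the middle of the notch and the bucket stayed upright. It weighed about 4.5 N in the grip.
- **Set-down:** touchdown was gentle, with the wrist reading about +5 N at most.
- **Final position:** the side view shows the bucket upright and free. Its lid centre is within 1 px of where it should be over the pan centre, which is within a few mm.
- **Open bucket:** it looked unmoved in its notches in both views. A pixel difference over that area came out at about 6 grey levels, which I put down to noise and lighting; I did not re-measure its position.
- **Not confirmed:** the arm blocked the top camera's view of the pan, so the final position rests on the side view alone. The hand-in gave no verdict.

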